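Start the hot-air thread finisher and click its heat selector to mark 6

ROBOT

A 7-joint arm with a two-finger parallel gripper is mounted at the origin on the work surface. World frame = base frame: x ahead of the robot, y to its left, z up, the work surface at z = 0. Lengths are in mm, angles in rad, forces in N, time in s.
With the tool pointing down it reaches from about 425 to 1025 mm from the base axis. Payload 9.4 kg.
Tool frame: the origin (TCP) lies at the very end of the fingers, on their centre line; the grasp point (between the pads) lies 19 mm behind it; z points along the fingers, y is the direction in which the jaws open and shut (so a half turn about z gives the same grasp; the last joint's range is limited). The gripper opens to 85 mm and grips with 20 to 120 N. Pads are 22 mm wide; open, the fingers measure 114 mm over their backs; the gripper's body (76 mm by 85 mm) begins 54 mm behind the grasp point. The pads swing forward as they close: fully open they stand 13 mm farther back than shut.
Start: joints at [-1.25, 0.599, -0.003, 1.599, 0.002, 0.943, -0.08], TCP at [280.862, 668.386, 231.275] pointing down, gripper open.
Joint ranges: [-2.57, 2.57], [-0.35, 1.97], [-1.29, 1.29], [0.11, 2.56], [-1.05, 4.19], [0.11, 1.86], [-2.63, 2.63]. Speed limits (rad/s): [2.22, 2.22, 3.01, 3.01, 3.14, 3.14, 3.14].

INTERFACE

Orientations are given as a unit quaternion [w, x, y, z].
In Python, from bench import arm gives the robot as it stands.
- The arm moves only by the tool carry_out, never from a script. Its argument "increments" is a list of rows, each an object of numbers: "jaw": the opening in per cent of the stroke, from 0 (shut) to 100 (fully open); "x", "y", "z": the shift along the world's x, y, z in cm; "ax", "ay", "az": the turn, a rotation vector about the world's x, y, z in degrees. In form: [{"jaw": .., "x": .., "y": .., "z": .., "ax": .., "ay": .., "az": ..}, ...]. A call has 1 to 8 rows; each row shifts and turns the commanded pose from where the row before left it; what a row does not reach is not made up. A row lasts 1/10 s, in which the tool goes at most 50 mm and 8.59 degrees, less where a joint would pass 70% of its speed; a pose out of reach is approached as far as the arm can. A call is refused whole if a number of a shift passes 5 or a number of a turn 8.59, either way. A call with a gripper value outside its range is refused whole. The fingers move at their own pace and stop on an object; "newtons" is the grip in N (left out, the last holds). Time passes only in rows, so rows that do not move let the fingers close. It gives the time, the measured TCP pose, the force and the opening at its end, in the units of the state.
- arm.sense(): the state, without advancing time (a new reading comes with each control period).
- arm.capture(name): name is "scene" or "top" or "wrist"; returns (picture, depth): 480x640x3 uint8, red, green, blue; 480x640 float32, mm along the optical axis (not along the pixel's ray), 0 where there is no reading.
- arm.get_calibration(name): a dict with "camera_matrix" (3x3 intrinsics, pixels), "R" (3x3) and "t" (3): a world point X has camera coordinates R X + t. Camera axes: x right, y down, z forward; pixel columns grow to the right and rows downward; lengths in mm; the calibration is good to about 2 mm. The wrist camera is an equidistant fisheye: a pixel r from the principal point sees the ray r / f radians off the axis. A picture is of the moment at which its call begins: read the wrist's pose just before it. get_calibration takes no time and is no camera call; for the wrist camera it gives the pose at the moment of the call.
- arm.sign_off(): hands the job in, once; it reports no verdict.
The state is a dict: "clock": time; "joint_positions": joint angles; "joint_vel": joint speeds; "tau": joint torques, N m; "position": TCP position; "eef_rot": TCP orientation; "force": force on the tool from outside, world axes, zero at the start; "torque": the same for the moment, N m; "opening": finger opening in mm.
Only numpy, scipy, OpenCV 4.12 (cv2) and the standard library are available. Lean on these libraries where they do the work, as an engineer would, in place of code of your own. Each camera call takes 0.05 s, during which the arm holds its last target.

TASK

Get the hot-air thread finisher ready for the next batch of soles, using only a fingertip: first start its blower by pressing the plain raised start button fully in and letting it come back out, and only then turn the heat up to mark 6 by pushing the selector's pointer round, counting its clicks (off is mark 0), and leave it resting in that click. Do not grip the pointer or force it, do not press the mushroom stop button, and leave the loose sole, insoles, snips, tape, jar and brush lying where they are.

Things in the scene. Friction and masses are not known exactly. Their poses are not given: they have to be found in the camera images.
- machine: Hot-air thread finisher: grey steel box 340 (x) x 300 (y) x 85 mm high, fixed; origin at the centre of its underside, x away from the operator, y to the left, z up. The near half of its flat top (deck) carries the selector on the left and the start and stop buttons on the right. Far left (x 105, y 60 mm) stands the heater barrel in a guard 88 mm across, nozzle 110 mm above the deck.
- selector (a joint): Heat selector, rad: 0 at off (anticlockwise stop), growing clockwise from above to 4.189 at mark 8 (stop). It clicks every 0.5236 rad (30 degrees): mark 6 is at 3.142. It starts in notch 0, 1, 2 or 3. To leave a notch takes about 0.08 N m (2 to 3 N near the nose); the push fades to nothing at the crest half-way to the next mark, and past it the selector snaps on by itself into the next notch and stays.
- selector_axis (a point): Point on the selector's turning axis, on the face of its round aluminium scale plate (120 mm across), 88 mm above the table; axes as the machine's. Mark 0 (off, a small ring) lies near left, 120 degrees anticlockwise of the machine's x axis; marks 1 to 8 are black ticks, ever thicker, each 30 degrees further clockwise: mark 4 straight away from the operator, mark 6 60 degrees clockwise of that.
- selector_nose (a point): End of the selector's pointer, at half its height. The black pointer is an upright bar 12 mm thick, from 18 mm behind the axis to 44 mm in front (the nose), with a white line on top of the nose half; it stands from 7 to 31 mm above the scale plate, over a round skirt 42 mm across and 7 mm high. x points from the axis to the nose, z up.
- side_back: The anticlockwise long side of the pointer (half of its thickness), which is pushed to turn the selector up. Its origin lies on the turning axis, on the face of the scale plate; axes as point selector_nose.
- side_front: The clockwise long side of the pointer (the other half of its thickness), leading when the selector is turned up. Its origin lies on the turning axis, on the face of the scale plate; axes as point selector_nose.
- start (a joint): Travel of the start button in m, 0 out, 0.006 fully in; it springs back by itself. About 2 N moves it, 6 N holds it fully in.
- start_top (a point): Centre of the top face of the start button: a plain flat grey button 32 mm in diameter, standing 10 mm proud of its 48 mm bezel, its top 22 mm above the deck when out; z up. It is the one nearer the selector.
- stop (a joint): Travel of the stop button in m, 0 out, 0.005 fully in.
- stop_top (a point): Centre of the top of the stop button: a domed mushroom head 40 mm across, 34 mm above the deck, 68 mm to the right of the start button.
- sole_left: Loose black rubber sole, 258 x 82 x 12 mm, on the table left of the machine; origin at mid-length on its underside, x towards the toe.
- insole_pile: Loose pile of six tan insoles, 258 x 82 x 48 mm, on the table right of the machine; origin at mid-length on its underside.
- glue_jar: Loose closed clear jar with black cap, 64 mm across, 85 mm high, on the table in front of the machine, left; origin at the centre of its underside.
- snips: Loose thread snips, 117 x 34 x 10 mm, lying on the machine's deck behind the buttons; origin near the middle, on the underside.
- tape_roll: Loose roll of paper tape, 72 mm across, 24 mm high, lying on the deck at the far right; origin at the centre of its underside.
- brush: Loose wooden brush, 170 mm long, on the table in front of the machine, right; origin on the underside, x along its length.

How it is judged:
By the outcome, as a careful person would: the job done as asked, in the order asked, and still so for the second after the job is handed in, with the robot touching nothing.
It also fails if it takes over 64 s, if anything falls off the work surface, if the arm or the gripper's body presses on something with over 40 N, if the wrist force passes 120 N, or if a joint passes its speed limit or range.

## Working session

There is one attempt and no reset: what is moved stays moved. The work goes in short steps, Python scripts to look and compute and a tool call to move; the robot and the scene stay as the last step left them, time stands still between calls to the robot, and variables do not carry over. Pictures are saved under pics/ and viewed, and the job is handed in when it is done.

Besides the shell and the picture viewer there is one more tool, called after "Emit:" by a JSON object that holds its "api" and its "payload". carry_out: Moves the arm, as the interface text tells. Its arguments: {"type":"object","properties":{"increments":{"type":"array","items":{"type":"object","properties":{"jaw":{"type":"number"},"x":{"type":"number"},"y":{"type":"number"},"z":{"type":"number"},"ax":{"type":"number"},"ay":{"type":"number"},"az":{"type":"number"}}}},"newtons":{"type":"number"}},"required":["increments"]}

```bash
mkdir -p pics; ls
python3 - <<'E'
from bench import arm
import cv2,numpy as np
s=arm.sense();print({k:np.round(v,3).tolist() for k,v in s.items()})
for n in("top","scene"):
    p,d=arm.capture(n);c=arm.get_calibration(n)
    cv2.imwrite(f"pics/{n}0.png",p[:,:,::-1]);np.save(f"pics/{n}0d.npy",d);np.savez(f"pics/{n}0c.npz",**c)
    print(n,c)
E
```

```text
pics
{'clock': 0.0, 'joint_positions': [-1.25, 0.6, -0.003, 1.6, 0.002, 0.943, -0.08], 'joint_vel': [-0.001, -0.001, 0.001, 0.0, -0.001, -0.001, 0.001], 'tau': [-0.001, -77.645, 1.564, -25.802, 0.012, 0.009, 0.0], 'position': [280.668, 667.963, 230.405], 'eef_rot': [-0.0, 0.198, 0.98, -0.001], 'force': [-0.829, -0.093, -0.372], 'torque': [0.014, -0.01, 0.045], 'opening': 85.027}
top {'camera_matrix': array([[441.0276105 ,   0.        , 319.54797284],
       [  0.        , 441.0276105 , 240.74612486],
       [  0.        ,   0.        ,   1.        ]]), 'R': array([[ 0.01192631, -0.99967011, -0.02274714],
       [-0.98312019, -0.00756922, -0.18280426],
       [ 0.18257177,  0.02454336, -0.98288614]]), 't': array([ 64.93111453, 626.8250703 , 882.41467555])}
scene {'camera_matrix': array([[483.20794424,   0.        , 319.79685972],
       [  0.        , 483.20794424, 241.88729485],
       [  0.        ,   0.        ,   1.        ]]), 'R': array([[-8.65926059e-03,  9.99931347e-01,  7.89426619e-03],
       [ 7.19898324e-01,  1.17130597e-02, -6.93980697e-01],
       [-6.94025519e-01, -3.26290700e-04, -7.19950327e-01]]), 't': array([ -46.77373406, -360.27995952, 1491.1051016 ])}
```

View pics/top0.png

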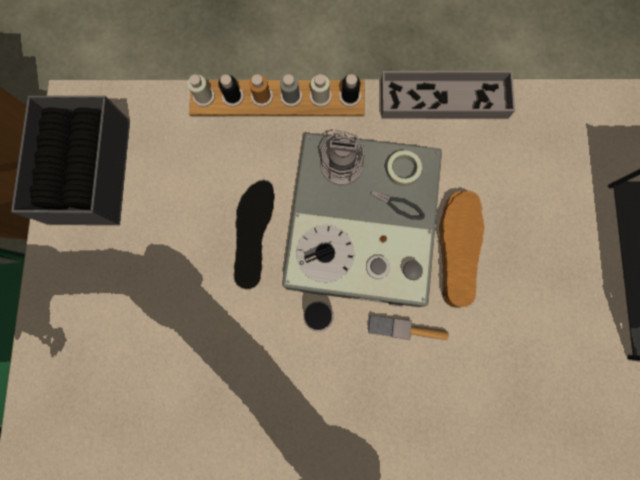

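View pics/scene0.png

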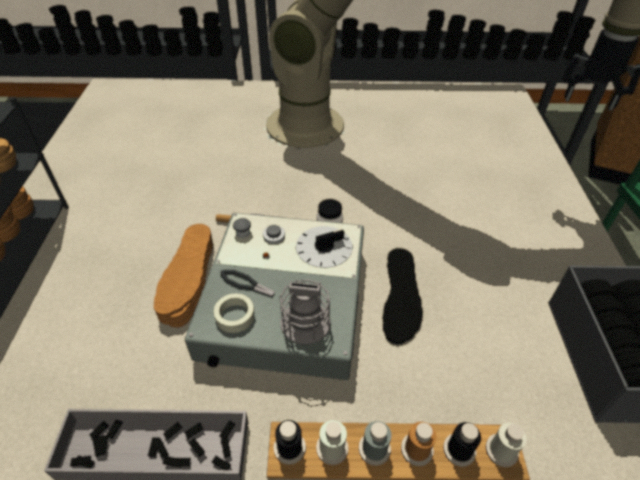

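Run:
```python
import cv2
p=cv2.imread("pics/top0.png")
cv2.imwrite("pics/topz.png",cv2.resize(p[210:310,280:440],None,fx=5,fy=5,interpolation=cv2.INTER_CUBIC))
p=cv2.imread("pics/scene0.png")
cv2.imwrite("pics/scz.png",cv2.resize(p[200:300,220:380],None,fx=5,fy=5,interpolation=cv2.INTER_CUBIC))
```

```text
(no output)
```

View pics/topz.png

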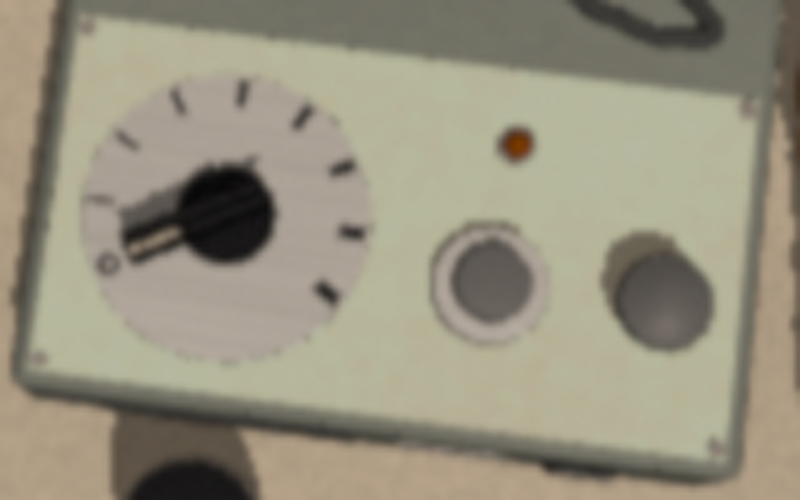

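View pics/scz.png

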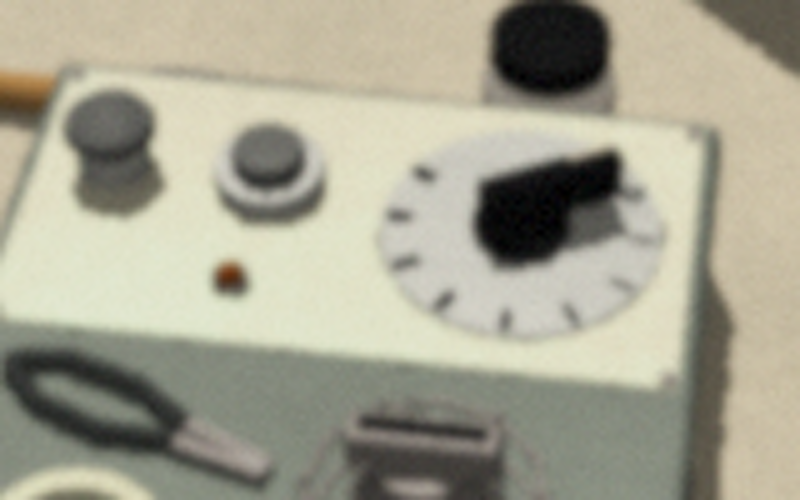

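```bash
cat > h.py <<'E'
import numpy as np
def back(c,u,v,z):
    K,R,t=c["camera_matrix"],c["R"],c["t"]
    r=R.T@np.linalg.inv(K)@np.array([u,v,1.]);o=-R.T@t
    return o+r*(z-o[2])/r[2]
E
python3 - <<'E'
from h import *
for n,off,L in(("top",(280,210),dict(c=(226,217,88),m0=(108,264,88),m1=(100,199,88),m2=(127,139,88),m3=(179,102,88),m4=(243,93,88),m5=(303,117,88),m6=(343,167,88),m7=(352,232,88),m8=(327,293,88),nose=(131,250,119),start=(491,281,107),stop=(665,300,119),tl=(68,12,85),bl=(22,385,85),br=(740,470,85))),
 ("scene",(220,200),dict(c=(521,233,88),m4=(505,320,88),start=(269,153,107),stop=(110,112,119),m8=(425,173,88),m0=(632,194,88)))):
    c=np.load(f"pics/{n}0c.npz");d=np.load(f"pics/{n}0d.npy")
    for k,(u,v,z) in L.items():
        U,V=(u-2)/5+off[0],(v-2)/5+off[1]
        X=back(c,U,V,z)
        # depth-based
        dd=d[int(round(V)),int(round(U))];Y=c["R"].T@(np.linalg.inv(c["camera_matrix"])@[U,V,1]*dd-c["t"])
        if k=="c":C=X
        a=X-C
        print(n,k,X.round(1),Y.round(1),np.degrees(np.arctan2(a[1],a[0])).round(1),np.hypot(*a[:2]).round(1))
E
```

```text
top c [595.2  59.3  88. ] [590.7  58.9 116.2] 0.0 0.0
top m0 [575.3 107.4  88. ] [574.9 107.2  90.6] 112.4 52.1
top m1 [602.2 111.2  88. ] [602.5 111.3  86.6] 82.3 52.5
top m2 [627.5 100.6  88. ] [627.4 100.5  88.7] 51.9 52.5
top m3 [643.3  79.2  88. ] [643.5  79.3  86.9] 22.5 52.1
top m4 [647.3  52.7  88. ] [646.9  52.7  90. ] -7.2 52.6
top m5 [637.3  27.8  88. ] [637.2  27.8  88.8] -36.7 52.6
top m6 [616.4  11.2  88. ] [616.   11.3  90.2] -66.1 52.5
top m7 [589.4   7.6  88. ] [589.6   7.5  86.7] -96.4 52.0
top m8 [564.1  17.8  88. ] [563.9  17.8  90.1] -126.8 51.8
top nose [576.8  96.4 119. ] [577.1  96.5 116.7] 116.4 41.4
top start [567.2 -46.9 107. ] [567.2 -46.9 107. ] -104.7 109.8
top stop [ 558.8 -113.6  119. ] [ 558.4 -113.   122.2] -101.9 176.6
top tl [682.2 126.5  85. ] [682.4 126.6  84.4] 37.7 110.0
top bl [525.7 141.7  85. ] [527.1 143.6  66.8] 130.1 107.8
top br [ 494.6 -148.1   85. ] [ 4.984e+02 -1.667e+02 -1.000e-01] -115.9 230.5
scene c [596.9  59.6  88. ] [603.5  59.6  95. ] 0.0 0.0
scene m4 [645.6  53.3  88. ] [648.1  53.3  90.8] -7.4 49.1
scene start [570.2 -46.9 107. ] [572.4 -46.6 109.2] -104.1 109.9
scene stop [ 558.9 -114.   119. ] [ 560.9 -113.6  120.9] -102.4 177.8
scene m8 [562.1  18.3  88. ] [563.6  18.4  89.5] -130.1 54.0
scene m0 [573.2 106.9  88. ] [576.8 106.6  91.6] 116.6 52.8
```

Emit:
{"api": "carry_out", "payload": {"increments": [{"jaw": 0, "x": 1.8, "y": -4.4}, {"jaw": 0, "x": 1.8, "y": -4.4}, {"jaw": 0, "x": 1.8, "y": -4.4}, {"jaw": 0, "x": 1.8, "y": -4.4}, {"jaw": 0, "x": 1.8, "y": -4.4}, {"jaw": 0, "x": 1.8, "y": -4.4}, {"jaw": 0, "x": 1.8, "y": -4.4}, {"jaw": 0, "x": 1.8, "y": -4.4}], "newtons": 20}}

```text
validation failed for argument at $.in...
```

Emit:
{"api": "carry_out", "payload": {"increments": [{"jaw": 0, "x": 1.8, "y": -4.4}, {"jaw": 0, "x": 1.8, "y": -4.4}, {"jaw": 0, "x": 1.8, "y": -4.4}, {"jaw": 0, "x": 1.8, "y": -4.4}, {"jaw": 0, "x": 1.8, "y": -4.4}, {"jaw": 0, "x": 1.8, "y": -4.4}, {"jaw": 0, "x": 1.8, "y": -4.4}, {"jaw": 0}]}}

```text
validation failed for argument at $.in...
```

Emit:
{"api": "carry_out", "payload": {"increments": [{"jaw": 0, "x": 1.8, "y": -4.4, "z": 0, "ax": 0, "ay": 0, "az": 0}, {"jaw": 0, "x": 1.8, "y": -4.4, "z": 0, "ax": 0, "ay": 0, "az": 0}, {"jaw": 0, "x": 1.8, "y": -4.4, "z": 0, "ax": 0, "ay": 0, "az": 0}, {"jaw": 0, "x": 1.8, "y": -4.4, "z": 0, "ax": 0, "ay": 0, "az": 0}, {"jaw": 0, "x": 1.8, "y": -4.4, "z": 0, "ax": 0, "ay": 0, "az": 0}, {"jaw": 0, "x": 1.8, "y": -4.4, "z": 0, "ax": 0, "ay": 0, "az": 0}, {"jaw": 0, "x": 1.8, "y": -4.4, "z": 0, "ax": 0, "ay": 0, "az": 0}, {"jaw": 0, "x": 1.8, "y": -4.4, "z": 0, "ax": 0, "ay": 0, "az": 0}], "newtons": 20}}

```text
clock: 0.9
position: [425.2, 314.4, 231.2]
eef_rot: [-0.0, 0.198, 0.98, -0.0]
force: [1.2, -0.1, 0.9]
opening: -0.1
```

Emit:
{"api": "carry_out", "payload": {"increments": [{"jaw": 0, "x": 1.8, "y": -4.5, "z": 0, "ax": 0, "ay": 0, "az": 0}, {"jaw": 0, "x": 1.8, "y": -4.5, "z": 0, "ax": 0, "ay": 0, "az": 0}, {"jaw": 0, "x": 1.8, "y": -4.5, "z": 0, "ax": 0, "ay": 0, "az": 0}, {"jaw": 0, "x": 1.8, "y": -4.5, "z": 0, "ax": 0, "ay": 0, "az": 0}, {"jaw": 0, "x": 1.8, "y": -4.5, "z": 0, "ax": 0, "ay": 0, "az": 0}, {"jaw": 0, "x": 1.8, "y": -4.5, "z": 0, "ax": 0, "ay": 0, "az": 0}, {"jaw": 0, "x": 1.8, "y": -4.5, "z": -2, "ax": 0, "ay": 0, "az": 0}, {"jaw": 0, "x": 1.8, "y": -4.5, "z": -4, "ax": 0, "ay": 0, "az": 0}]}}

```text
clock: 1.7
position: [566.3, -35.1, 181.4]
eef_rot: [0.002, 0.198, 0.98, 0.0]
force: [1.5, 0.3, 0.4]
opening: -0.2
```

Run:
```python
from bench import arm
import cv2,numpy as np
p,d=arm.capture("top");s=arm.sense()
print({k:np.round(v,3).tolist() for k,v in s.items()})
print(arm.get_calibration("wrist"))
q,_=arm.capture("wrist")
cv2.imwrite("pics/t1.png",cv2.resize(p[170:330,250:460,::-1],None,fx=3.8,fy=3.7,interpolation=cv2.INTER_CUBIC))
cv2.imwrite("pics/w1.png",q[:,:,::-1])
```

```text
{'clock': 1.75, 'joint_positions': [-0.066, 0.483, 0.052, 2.021, -0.034, 0.641, 1.174], 'joint_vel': [-0.057, -0.032, -0.003, 0.044, 0.01, 0.102, -0.132], 'tau': [-11.281, -78.913, -8.081, -21.07, -1.324, 1.11, -0.462], 'position': [565.228, -41.525, 175.678], 'eef_rot': [-0.001, 0.201, 0.98, -0.002], 'force': [-0.135, -4.911, -1.723], 'torque': [-0.359, -0.084, -0.032], 'opening': -0.138}
{'camera_matrix': array([[371.64829954,   0.        , 320.43127593],
       [  0.        , 371.64829954, 240.16724492],
       [  0.        ,   0.        ,   1.        ]]), 'R': array([[ 0.39379465,  0.91919279, -0.00322367],
       [ 0.86976734, -0.37148096,  0.32481789],
       [ 0.29737273, -0.13071539, -0.94577108]]), 't': array([-184.70123788, -530.28864824,  154.76449788])}
```

View pics/t1.png

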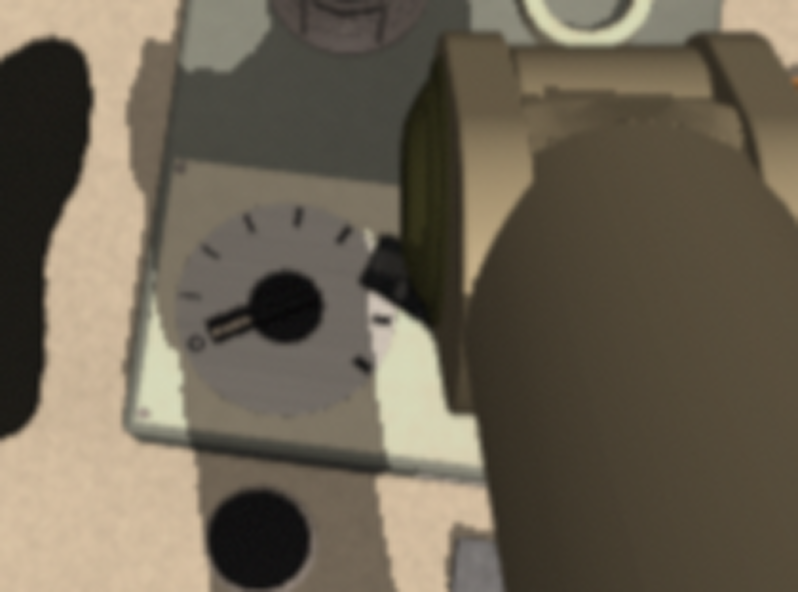

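View pics/w1.png

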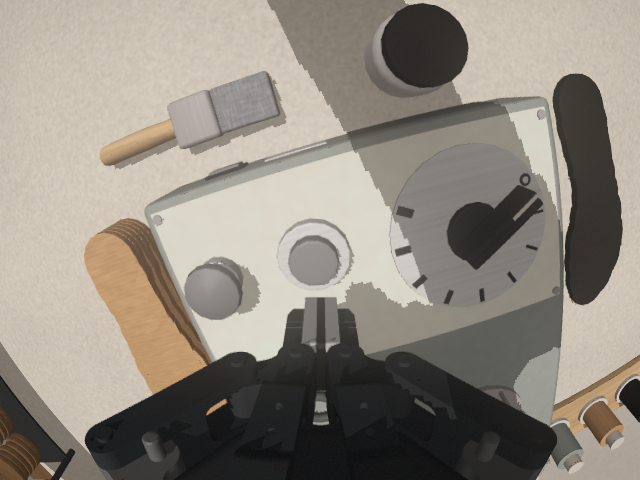

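```bash
cat >> h.py <<'E'
def backw(c,u,v,z):
    K,R,t=c["camera_matrix"],c["R"],c["t"]
    a=np.array([(u-K[0,2])/K[0,0],(v-K[1,2])/K[1,1]]);th=np.hypot(*a)
    r=R.T@np.r_[a/th*np.sin(th),np.cos(th)];o=-R.T@t
    return o+r*(z-o[2])/r[2]
E
python3 - <<'E'
from bench import arm
from h import *
import cv2
c=arm.get_calibration("wrist");q,_=arm.capture("wrist");s=arm.sense()
print(s["position"],s["force"],s["clock"])
np.savez("pics/w2c.npz",**c)
cv2.imwrite("pics/w2.png",cv2.resize(q[130:320,370:570,::-1],None,fx=4,fy=3.15*4/3.15*0.75,interpolation=cv2.INTER_CUBIC))
cv2.imwrite("pics/w2b.png",cv2.resize(q[200:400,220:440,::-1],None,fx=3,fy=3,interpolation=cv2.INTER_CUBIC))
E
```

```text
[563.50805521 -35.34593596 178.25189853] [-0.54340534  1.51153208  0.2487593 ] 1.85
```

View pics/w2.png

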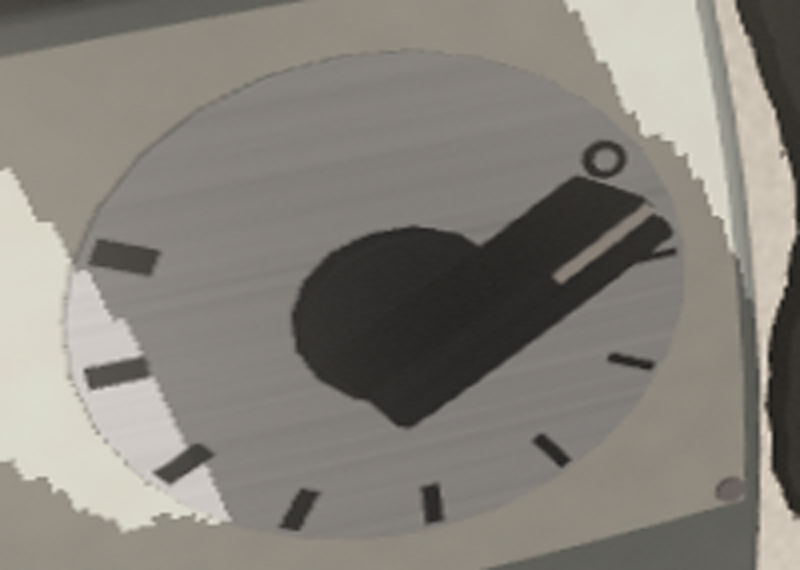

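View pics/w2b.png

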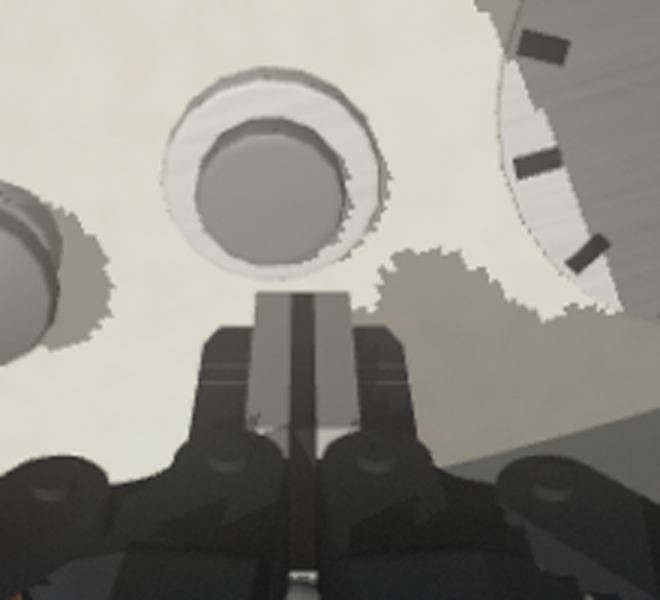

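Emit:
{"api": "carry_out", "payload": {"increments": [{"jaw": 0, "x": 0, "y": 0, "z": 0, "ax": 0, "ay": 0, "az": 0}, {"jaw": 0, "x": 0, "y": 0, "z": 0, "ax": 0, "ay": 0, "az": 0}, {"jaw": 0, "x": 0, "y": 0, "z": 0, "ax": 0, "ay": 0, "az": 0}]}}

```text
clock: 2.15
position: [564.5, -30.9, 181.2]
eef_rot: [0.001, 0.196, 0.981, 0.0]
force: [0.7, 0.1, -0.2]
opening: -0.2
```

Run:
```python
from bench import arm
from h import *
c=np.load("pics/w2c.npz")
P=lambda u,v,z:backw(c,370+u/4,130+v/3,z)
a=P(558,277,119);b=P(650,210,119);print(a,b,np.degrees(np.arctan2(*(b-a)[1::-1])))
a=P(408,425,119);b=P(670,235,119);print(np.degrees(np.arctan2(*(b-a)[1::-1])))
m0=P(605,158,88);m4=P(432,503,88);m6=P(183,463,88);print(m0,(m0+m6)/2,m4, backw(c,220+270/3,200+198/3,107))
```

```text
[584.18647463  79.69777782 119.        ] [576.607676    99.18109349 119.        ] 111.25549581923137
112.25926153795427
[574.95512272 109.26491016  88.        ] [595.23209785  61.19424299  88.        ] [646.94510484  54.75500991  88.        ] [565.97002186 -45.69565891 107.        ]
```

Emit:
{"api": "carry_out", "payload": {"increments": [{"jaw": 0, "x": 0.3, "y": -1.6, "z": -1.5, "ax": 0, "ay": 0, "az": 0}, {"jaw": 0, "x": 0, "y": 0, "z": -2, "ax": 0, "ay": 0, "az": 0}, {"jaw": 0, "x": 0, "y": 0, "z": -1.5, "ax": 0, "ay": 0, "az": 0}, {"jaw": 0, "x": 0, "y": 0, "z": -1, "ax": 0, "ay": 0, "az": 0}, {"jaw": 0, "x": 0, "y": 0, "z": -0.5, "ax": 0, "ay": 0, "az": 0}, {"jaw": 0, "x": 0, "y": 0, "z": 0, "ax": 0, "ay": 0, "az": 0}, {"jaw": 0, "x": 0, "y": 0, "z": 0, "ax": 0, "ay": 0, "az": 0}, {"jaw": 0, "x": 0, "y": 0, "z": 0, "ax": 0, "ay": 0, "az": 0}]}}

```text
clock: 2.95
position: [567.8, -48.3, 116.1]
eef_rot: [0.001, 0.198, 0.98, 0.0]
force: [0.9, -0.4, 0.4]
opening: 0.1
```

Run:
```python
from bench import arm
s=arm.sense();print(s["position"],s["force"],s["joint_vel"].round(3) if hasattr(s["joint_vel"],"round") else s["joint_vel"])
```

```text
[567.75249994 -48.25833995 116.0657024 ] [ 0.863294   -0.37096042  0.37331468] [ 0.003 -0.001  0.001  0.002  0.002 -0.002  0.001]
```

Emit:
{"api": "carry_out", "payload": {"increments": [{"jaw": 0, "x": 0, "y": 0.1, "z": -0.5, "ax": 0, "ay": 0, "az": 0}, {"jaw": 0, "x": 0, "y": 0, "z": -0.4, "ax": 0, "ay": 0, "az": 0}, {"jaw": 0, "x": 0, "y": 0, "z": -0.3, "ax": 0, "ay": 0, "az": 0}, {"jaw": 0, "x": 0, "y": 0, "z": -0.3, "ax": 0, "ay": 0, "az": 0}, {"jaw": 0, "x": 0, "y": 0, "z": 0, "ax": 0, "ay": 0, "az": 0}, {"jaw": 0, "x": 0, "y": 0, "z": 0, "ax": 0, "ay": 0, "az": 0}, {"jaw": 0, "x": 0, "y": 0, "z": 0, "ax": 0, "ay": 0, "az": 0}]}}

```text
clock: 3.65
position: [567.6, -47.1, 101.0]
eef_rot: [0.0, 0.198, 0.98, 0.0]
force: [-1.8, 1.0, 12.4]
opening: -0.1
```

Emit:
{"api": "carry_out", "payload": {"increments": [{"jaw": 0, "x": 0, "y": 0, "z": -0.1, "ax": 0, "ay": 0, "az": 0}, {"jaw": 0, "x": 0, "y": 0, "z": 0, "ax": 0, "ay": 0, "az": 0}, {"jaw": 0, "x": 0, "y": 0, "z": 0, "ax": 0, "ay": 0, "az": 0}, {"jaw": 0, "x": 0, "y": 0, "z": 0, "ax": 0, "ay": 0, "az": 0}]}}

```text
clock: 4.05
position: [567.7, -47.2, 100.9]
eef_rot: [0.001, 0.198, 0.98, 0.0]
force: [-5.0, 1.4, 21.3]
opening: -0.1
```

Emit:
{"api": "carry_out", "payload": {"increments": [{"jaw": 0, "x": 0, "y": 0, "z": 1.5, "ax": 0, "ay": 0, "az": 0}, {"jaw": 0, "x": 0, "y": 0, "z": 2.5, "ax": 0, "ay": 0, "az": 0}, {"jaw": 0, "x": 0, "y": 0, "z": 2.5, "ax": 0, "ay": 0, "az": 0}, {"jaw": 0, "x": 0, "y": 0, "z": 0, "ax": 0, "ay": 0, "az": 0}]}}

```text
clock: 4.45
position: [568.7, -47.6, 166.9]
eef_rot: [0.002, 0.198, 0.98, 0.0]
force: [1.0, 0.2, 0.2]
opening: -0.3
```

Run:
```python
from bench import arm
import cv2
q,_=arm.capture("wrist");s=arm.sense();print(s["position"],s["force"])
cv2.imwrite("pics/w3.png",q[:,:,::-1])
```

```text
[567.99231602 -47.47593684 165.43074237] [ 0.4676112  -0.91985277 -0.42970672]
```

View pics/w3.png

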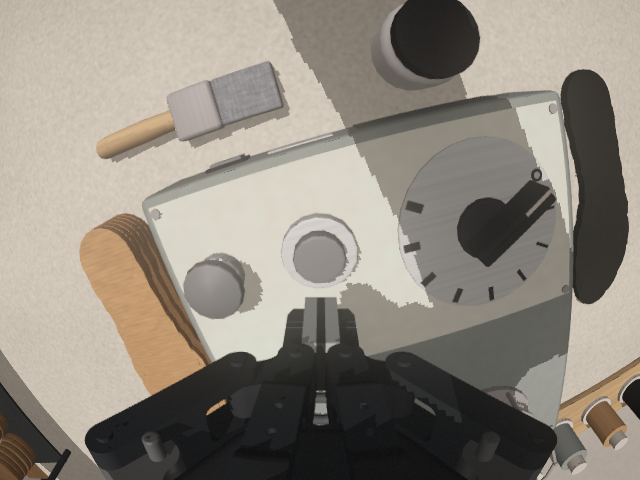

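Emit:
{"api": "carry_out", "payload": {"increments": [{"jaw": 0, "x": -0.1, "y": 2.1, "z": 0, "ax": 0, "ay": 0, "az": 7.6}, {"jaw": 0, "x": -0.1, "y": 2.1, "z": 0, "ax": 0, "ay": 0, "az": 7.6}, {"jaw": 0, "x": -0.1, "y": 2.1, "z": 0, "ax": 0, "ay": 0, "az": 7.6}, {"jaw": 0, "x": -0.1, "y": 2.1, "z": 0, "ax": 0, "ay": 0, "az": 7.6}, {"jaw": 0, "x": -0.2, "y": 2.2, "z": 0, "ax": 0, "ay": 0, "az": 7.6}, {"jaw": 0, "x": -0.2, "y": 2.2, "z": 0, "ax": 0, "ay": 0, "az": 7.6}, {"jaw": 0, "x": 0, "y": 0, "z": -1, "ax": 0, "ay": 0, "az": 0}, {"jaw": 0, "x": 0, "y": 0, "z": 0, "ax": 0, "ay": 0, "az": 0}]}}

```text
clock: 5.3
position: [558.1, 80.4, 152.3]
eef_rot: [-0.002, -0.197, 0.98, 0.0]
force: [0.3, 0.5, 0.4]
opening: 0.2
```

Emit:
{"api": "carry_out", "payload": {"increments": [{"jaw": 0, "x": 0, "y": 0, "z": 0, "ax": 0, "ay": 0, "az": 0}, {"jaw": 0, "x": 0, "y": 0, "z": 0, "ax": 0, "ay": 0, "az": 0}, {"jaw": 0, "x": 0, "y": 0, "z": 0, "ax": 0, "ay": 0, "az": 0}]}}

```text
clock: 5.6
position: [559.5, 79.9, 154.4]
eef_rot: [0.0, -0.197, 0.98, -0.0]
force: [0.2, -0.4, 0.6]
opening: -0.0
```

Run:
```python
from bench import arm
import numpy as np
s=arm.sense();print(s["position"],s["force"],s["joint_positions"]);w,x,y,z=s["eef_rot"]
print("yaw y",np.degrees(np.arctan2(1-2*(x*x+z*z),2*(x*y-w*z))))
```

```text
[559.47165113  79.94449265 154.42109567] [ 0.21792077 -0.44953106  0.55666702] [-0.12062659  0.51451983 -0.17355576  2.03250351  0.15024026  0.60624227
  1.57140192]
yaw y 112.71466403855356
```

Emit:
{"api": "carry_out", "payload": {"increments": [{"jaw": 0, "x": 0, "y": 0, "z": -2, "ax": 0, "ay": 0, "az": 0}, {"jaw": 0, "x": 0, "y": 0, "z": -1.5, "ax": 0, "ay": 0, "az": 0}, {"jaw": 0, "x": 0, "y": 0, "z": -1, "ax": 0, "ay": 0, "az": 0}, {"jaw": 0, "x": 0, "y": 0, "z": -0.7, "ax": 0, "ay": 0, "az": 0}, {"jaw": 0, "x": 0, "y": 0, "z": 0, "ax": 0, "ay": 0, "az": 0}, {"jaw": 0, "x": 0, "y": 0, "z": 0, "ax": 0, "ay": 0, "az": 0}, {"jaw": 0, "x": 0, "y": 0, "z": 0, "ax": 0, "ay": 0, "az": 0}]}}

```text
clock: 6.3
position: [559.7, 80.7, 102.9]
eef_rot: [0.0, -0.198, 0.98, -0.0]
force: [0.3, -0.0, 0.1]
opening: 0.0
```

Run:
```python
from bench import arm
import cv2
q,_=arm.capture("wrist");s=arm.sense();print(s["position"],s["force"])
cv2.imwrite("pics/w4.png",cv2.resize(q[150:400,180:480,::-1],None,fx=2.4,fy=2.4,interpolation=cv2.INTER_CUBIC))
```

```text
[559.7044731   80.7380495  102.97498552] [-0.03174467 -0.9797706   0.54363404]
```

View pics/w4.png

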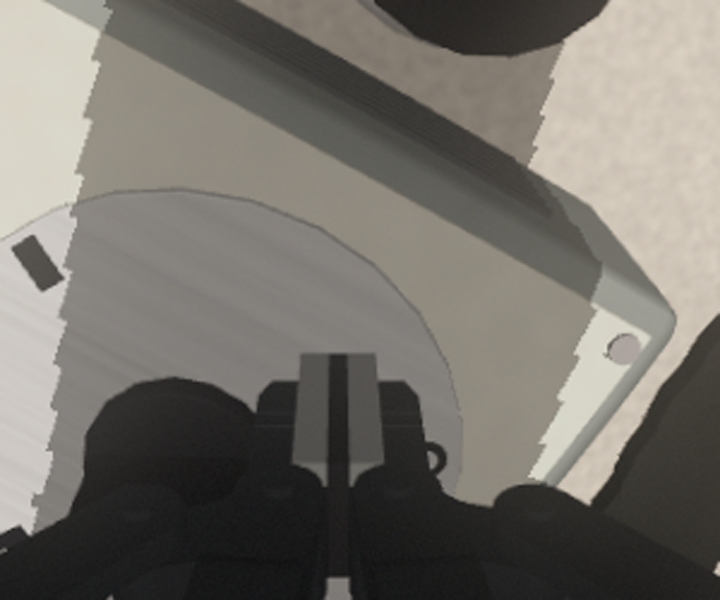

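Emit:
{"api": "carry_out", "payload": {"increments": [{"jaw": 0, "x": 0.25, "y": 0.1, "z": 0, "ax": 0, "ay": 0, "az": 0}, {"jaw": 0, "x": 0.25, "y": 0.1, "z": 0, "ax": 0, "ay": 0, "az": 0}, {"jaw": 0, "x": 0.23, "y": 0.1, "z": 0, "ax": 0, "ay": 0, "az": 0}, {"jaw": 0, "x": 0, "y": 0, "z": 0, "ax": 0, "ay": 0, "az": 0}, {"jaw": 0, "x": 0, "y": 0, "z": 0, "ax": 0, "ay": 0, "az": 0}]}}

```text
clock: 6.85
position: [566.7, 83.7, 102.3]
eef_rot: [0.0, -0.198, 0.98, 0.0]
force: [-0.1, 0.1, 0.8]
opening: -0.1
```

Run:
```python
from bench import arm
import numpy as np
s=arm.sense();print(s["position"],s["force"],s["torque"])
C=np.array([595.5,59.6]);r,o=33,17
def P(a):
    a=np.radians(a);return C+r*np.array([np.cos(a),np.sin(a)])+o*np.array([-np.sin(a),np.cos(a)])
a=np.arange(112.9,-64,-6);p=np.array([P(t) for t in a]);d=np.diff(p,axis=0)/10
for t,q,v in zip(a[1:],p[1:],d):print(round(t,1),q.round(1),v.round(2))
```

```text
[566.72049524  83.72571692 102.33214294] [-0.05387042  0.05975539  0.79033498] [-0.00436072  0.01552917  0.02734249]
106.9 [569.6  86.2] [0.26 0.28]
100.9 [572.6  88.8] [0.29 0.26]
94.9 [575.7  91. ] [0.32 0.22]
88.9 [579.1  92.9] [0.34 0.19]
82.9 [582.7  94.4] [0.36 0.15]
76.9 [586.4  95.6] [0.37 0.11]
70.9 [590.2  96.3] [0.38 0.08]
64.9 [594.1  96.7] [0.39 0.03]
58.9 [598.   96.6] [ 0.39 -0.01]
52.9 [601.8  96.2] [ 0.39 -0.05]
46.9 [605.6  95.3] [ 0.38 -0.09]
40.9 [609.3  94.1] [ 0.37 -0.13]
34.9 [612.8  92.4] [ 0.35 -0.16]
28.9 [616.2  90.4] [ 0.33 -0.2 ]
22.9 [619.3  88.1] [ 0.31 -0.23]
16.9 [622.1  85.5] [ 0.28 -0.26]
10.9 [624.7  82.5] [ 0.26 -0.29]
4.9 [626.9  79.4] [ 0.22 -0.32]
-1.1 [628.8  76. ] [ 0.19 -0.34]
-7.1 [630.3  72.4] [ 0.15 -0.36]
-13.1 [631.5  68.7] [ 0.11 -0.37]
-19.1 [632.2  64.9] [ 0.08 -0.38]
-25.1 [632.6  61. ] [ 0.03 -0.39]
-31.1 [632.5  57.1] [-0.01 -0.39]
-37.1 [632.1  53.3] [-0.05 -0.39]
-43.1 [631.2  49.5] [-0.09 -0.38]
-49.1 [630.   45.8] [-0.13 -0.37]
-55.1 [628.3  42.3] [-0.16 -0.35]
-61.1 [626.3  38.9] [-0.2  -0.33]
```

Emit:
{"api": "carry_out", "payload": {"increments": [{"jaw": 0, "x": 0.26, "y": 0.28, "z": 0, "ax": 0, "ay": 0, "az": -6}, {"jaw": 0, "x": 0.29, "y": 0.26, "z": 0, "ax": 0, "ay": 0, "az": -6}, {"jaw": 0, "x": 0.32, "y": 0.22, "z": 0, "ax": 0, "ay": 0, "az": -6}, {"jaw": 0, "x": 0, "y": 0, "z": 0, "ax": 0, "ay": 0, "az": 0}, {"jaw": 0, "x": 0, "y": 0, "z": 0, "ax": 0, "ay": 0, "az": 0}, {"jaw": 0, "x": 0, "y": 0, "z": 0, "ax": 0, "ay": 0, "az": 0}]}}

```text
clock: 7.45
position: [575.2, 91.1, 102.4]
eef_rot: [-0.0, -0.043, 0.999, -0.0]
force: [-0.5, -0.4, 0.6]
opening: 0.0
```

```bash
cat > st.py <<'E'
from bench import arm
import cv2,sys,numpy as np
n=sys.argv[1]
p,_=arm.capture("top");e,_=arm.capture("scene")
s=arm.sense();print(s["clock"],s["position"],s["force"],s["torque"]);w,x,y,z=s["eef_rot"]
print("yaw y",np.degrees(np.arctan2(1-2*(x*x+z*z),2*(x*y-w*z))))
a=cv2.resize(p[190:310,270:410],None,fx=4,fy=4,interpolation=cv2.INTER_CUBIC)[:480,:400] if 0 else cv2.resize(p[200:310,270:400],(400,338),interpolation=cv2.INTER_CUBIC)
b=cv2.resize(e[200:310,270:400],(400,338),interpolation=cv2.INTER_CUBIC)
cv2.imwrite(f"pics/{n}.png",np.hstack([a,b])[:,:,::-1])
E
python3 st.py s1
```

```text
7.55 [575.24690994  91.05459495 102.37084313] [-0.4153403   0.63481305 -0.16327194] [-6.21414518e-03  7.31406810e-06 -2.67122222e-02]
yaw y 94.87413722860619
```

View pics/s1.png

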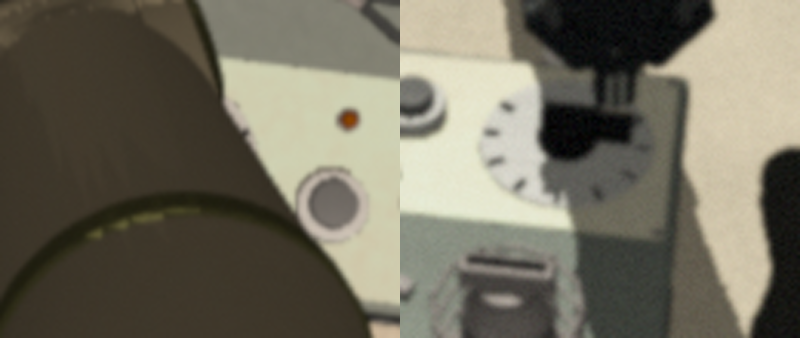

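Emit:
{"api": "carry_out", "payload": {"increments": [{"jaw": 0, "x": 0.34, "y": 0.19, "z": 0, "ax": 0, "ay": 0, "az": -6}, {"jaw": 0, "x": 0.36, "y": 0.15, "z": 0, "ax": 0, "ay": 0, "az": -6}, {"jaw": 0, "x": 0.37, "y": 0.11, "z": 0, "ax": 0, "ay": 0, "az": -6}, {"jaw": 0, "x": 0.38, "y": 0.08, "z": 0, "ax": 0, "ay": 0, "az": -6}, {"jaw": 0, "x": 0.39, "y": 0.03, "z": 0, "ax": 0, "ay": 0, "az": -6}, {"jaw": 0, "x": 0, "y": 0, "z": 0, "ax": 0, "ay": 0, "az": 0}, {"jaw": 0, "x": 0, "y": 0, "z": 0, "ax": 0, "ay": 0, "az": 0}, {"jaw": 0, "x": 0, "y": 0, "z": 0, "ax": 0, "ay": 0, "az": 0}]}}

```text
clock: 8.35
position: [593.5, 96.7, 102.4]
eef_rot: [-0.0, 0.217, 0.976, -0.0]
force: [0.6, 0.0, 0.2]
opening: 0.1
```

```bash
python3 st.py s2
```

```text
8.45 [593.56234524  96.7027817  102.394311  ] [ 0.0702738  -0.76598714  0.17106372] [-0.01640577 -0.01660116 -0.03251481]
yaw y 64.88818302937892
```

View pics/s2.png

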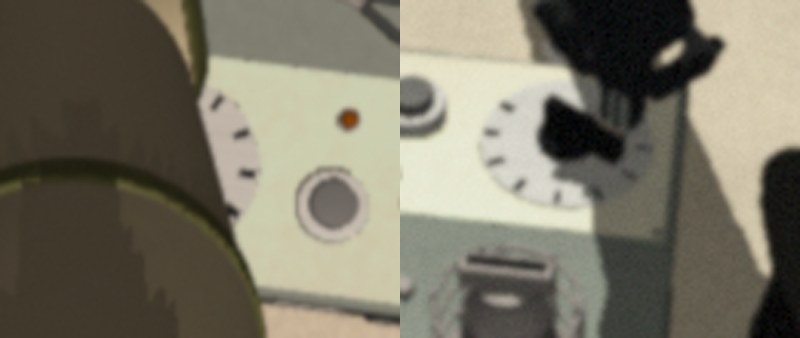

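Emit:
{"api": "carry_out", "payload": {"increments": [{"jaw": 0, "x": 0.39, "y": -0.01, "z": 0, "ax": 0, "ay": 0, "az": -6}, {"jaw": 0, "x": 0.39, "y": -0.05, "z": 0, "ax": 0, "ay": 0, "az": -6}, {"jaw": 0, "x": 0.38, "y": -0.09, "z": 0, "ax": 0, "ay": 0, "az": -6}, {"jaw": 0, "x": 0.37, "y": -0.13, "z": 0, "ax": 0, "ay": 0, "az": -6}, {"jaw": 0, "x": 0.35, "y": -0.16, "z": 0, "ax": 0, "ay": 0, "az": -6}, {"jaw": 0, "x": 0, "y": 0, "z": 0, "ax": 0, "ay": 0, "az": 0}, {"jaw": 0, "x": 0, "y": 0, "z": 0, "ax": 0, "ay": 0, "az": 0}]}}

```text
clock: 9.15
position: [612.3, 92.5, 102.3]
eef_rot: [-0.0, 0.462, 0.887, -0.0]
force: [1.0, 0.3, 0.2]
opening: 0.1
```

Emit:
{"api": "carry_out", "payload": {"increments": [{"jaw": 0, "x": 0.33, "y": -0.2, "z": 0, "ax": 0, "ay": 0, "az": -6}, {"jaw": 0, "x": 0.31, "y": -0.23, "z": 0, "ax": 0, "ay": 0, "az": -6}, {"jaw": 0, "x": 0.28, "y": -0.26, "z": 0, "ax": 0, "ay": 0, "az": -6}, {"jaw": 0, "x": 0.26, "y": -0.29, "z": 0, "ax": 0, "ay": 0, "az": -6}, {"jaw": 0, "x": 0.22, "y": -0.32, "z": 0, "ax": 0, "ay": 0, "az": -6}, {"jaw": 0, "x": 0, "y": 0, "z": 0, "ax": 0, "ay": 0, "az": 0}, {"jaw": 0, "x": 0, "y": 0, "z": 0, "ax": 0, "ay": 0, "az": 0}, {"jaw": 0, "x": 0, "y": 0, "z": 0, "ax": 0, "ay": 0, "az": 0}]}}

```text
clock: 9.95
position: [626.3, 79.6, 102.4]
eef_rot: [-0.0, 0.676, 0.737, -0.0]
force: [-0.5, 0.5, -0.3]
opening: 0.1
```

```bash
python3 st.py s3
```

```text
10.05 [626.39848303  79.55529313 102.40165232] [-0.25825419 -0.68168127 -0.61387015] [ 0.00198736  0.02276007 -0.02209524]
yaw y 4.921822132927329
```

View pics/s3.png

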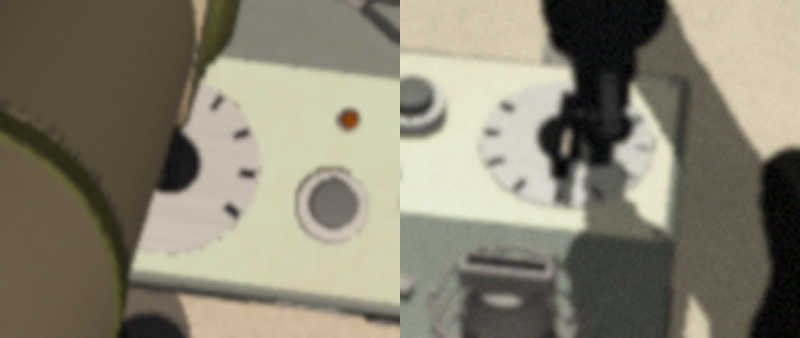

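Emit:
{"api": "carry_out", "payload": {"increments": [{"jaw": 0, "x": 0.19, "y": -0.34, "z": 0, "ax": 0, "ay": 0, "az": -6}, {"jaw": 0, "x": 0.15, "y": -0.36, "z": 0, "ax": 0, "ay": 0, "az": -6}, {"jaw": 0, "x": 0.11, "y": -0.37, "z": 0, "ax": 0, "ay": 0, "az": -6}, {"jaw": 0, "x": 0.08, "y": -0.38, "z": 0, "ax": 0, "ay": 0, "az": -6}, {"jaw": 0, "x": 0.03, "y": -0.39, "z": 0, "ax": 0, "ay": 0, "az": -6}, {"jaw": 0, "x": 0, "y": 0, "z": 0, "ax": 0, "ay": 0, "az": 0}, {"jaw": 0, "x": 0, "y": 0, "z": 0, "ax": 0, "ay": 0, "az": 0}, {"jaw": 0, "x": 0, "y": 0, "z": 0, "ax": 0, "ay": 0, "az": 0}]}}

```text
clock: 10.85
position: [632.1, 61.4, 102.4]
eef_rot: [-0.0, 0.843, 0.537, 0.0]
force: [-1.1, 0.3, 0.2]
opening: 0.3
```

```bash
python3 st.py s4
```

```text
10.95 [632.11127977  61.24358721 102.42163845] [ 0.60375502 -0.17100946  0.56242438] [-0.00690223  0.08559416 -0.02367167]
yaw y -25.091169043746213
```

View pics/s4.png

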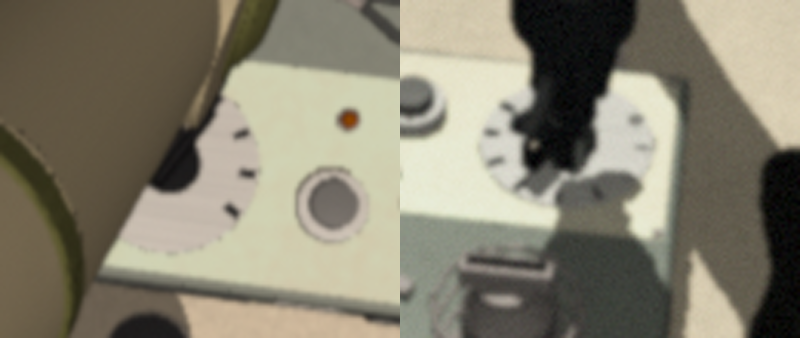

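Emit:
{"api": "carry_out", "payload": {"increments": [{"jaw": 0, "x": -0.01, "y": -0.39, "z": 0, "ax": 0, "ay": 0, "az": -6}, {"jaw": 0, "x": -0.05, "y": -0.39, "z": 0, "ax": 0, "ay": 0, "az": -6}, {"jaw": 0, "x": -0.09, "y": -0.38, "z": 0, "ax": 0, "ay": 0, "az": -6}, {"jaw": 0, "x": -0.13, "y": -0.37, "z": 0, "ax": 0, "ay": 0, "az": -6}, {"jaw": 0, "x": -0.16, "y": -0.35, "z": 0, "ax": 0, "ay": 0, "az": -6}, {"jaw": 0, "x": 0, "y": 0, "z": 0, "ax": 0, "ay": 0, "az": 0}, {"jaw": 0, "x": 0, "y": 0, "z": 0, "ax": 0, "ay": 0, "az": 0}, {"jaw": 0, "x": 0, "y": 0, "z": 0, "ax": 0, "ay": 0, "az": 0}]}}

```text
clock: 11.75
position: [627.8, 42.5, 102.4]
eef_rot: [-0.0, 0.954, 0.301, 0.0]
force: [-0.4, -0.1, 0.5]
opening: -0.0
```

```bash
python3 st.py s5
```

```text
11.85 [627.83927187  42.43128808 102.4361899 ] [-0.56883639 -0.70736926  0.72466632] [-0.01884991 -0.00085008 -0.00448846]
yaw y -55.09128256147653
```

View pics/s5.png

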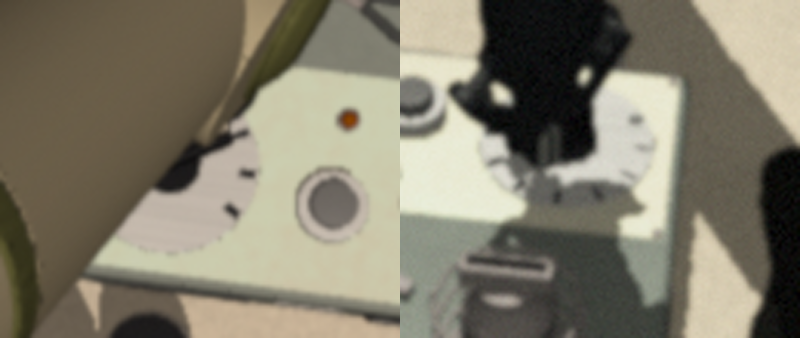

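Emit:
{"api": "carry_out", "payload": {"increments": [{"jaw": 0, "x": 0.4, "y": 0.3, "z": 0, "ax": 0, "ay": 0, "az": 0}, {"jaw": 0, "x": 0.5, "y": 0.3, "z": 0, "ax": 0, "ay": 0, "az": 0}, {"jaw": 0, "x": 0, "y": 0, "z": 1, "ax": 0, "ay": 0, "az": 0}, {"jaw": 0, "x": 0, "y": 0, "z": 3, "ax": 0, "ay": 0, "az": 0}, {"jaw": 0, "x": 0, "y": 0, "z": 4, "ax": 0, "ay": 0, "az": 0}, {"jaw": 0, "x": 0, "y": 0, "z": 4, "ax": 0, "ay": 0, "az": 0}, {"jaw": 0, "x": 0, "y": 0, "z": 3, "ax": 0, "ay": 0, "az": 0}, {"jaw": 0, "x": -1, "y": 3, "z": 0, "ax": 0, "ay": 0, "az": 0}]}}

```text
clock: 12.65
position: [629.6, 73.4, 258.2]
eef_rot: [0.002, 0.955, 0.296, 0.004]
force: [0.6, -0.3, -0.1]
opening: 0.3
```

Emit:
{"api": "carry_out", "payload": {"increments": [{"jaw": 0, "x": -2, "y": 4, "z": 0, "ax": 0, "ay": 0, "az": 0}, {"jaw": 0, "x": -2, "y": 4, "z": 0, "ax": 0, "ay": 0, "az": 0}, {"jaw": 0, "x": -2, "y": 4, "z": 0, "ax": 0, "ay": 0, "az": 0}, {"jaw": 0, "x": -2, "y": 4, "z": 0, "ax": 0, "ay": 0, "az": 0}, {"jaw": 0, "x": -1, "y": 4, "z": 0, "ax": 0, "ay": 0, "az": 0}, {"jaw": 0, "x": -1, "y": 4, "z": 0, "ax": 0, "ay": 0, "az": 0}, {"jaw": 0, "x": 0, "y": 2, "z": 0, "ax": 0, "ay": 0, "az": 0}, {"jaw": 0, "x": 0, "y": 0, "z": 0, "ax": 0, "ay": 0, "az": 0}]}}

```text
clock: 13.45
position: [526.0, 342.0, 252.3]
eef_rot: [-0.0, 0.953, 0.302, 0.0]
force: [-0.4, 0.2, 0.2]
opening: -0.5
```

Emit:
{"api": "carry_out", "payload": {"increments": [{"jaw": 0, "x": 0, "y": 0, "z": 0, "ax": 0, "ay": 0, "az": 0}, {"jaw": 0, "x": 0, "y": 0, "z": 0, "ax": 0, "ay": 0, "az": 0}, {"jaw": 0, "x": 0, "y": 0, "z": 0, "ax": 0, "ay": 0, "az": 0}, {"jaw": 0, "x": 0, "y": 0, "z": 0, "ax": 0, "ay": 0, "az": 0}]}}

```text
clock: 13.85
position: [527.2, 337.1, 252.6]
eef_rot: [-0.0, 0.954, 0.298, 0.0]
force: [0.3, -0.5, 0.4]
opening: -0.3
```

```bash
python3 st.py s6
python3 - <<'E'
from bench import arm
import cv2
p,_=arm.capture("top");cv2.imwrite("pics/t7.png",p[:,:,::-1]);cv2.imwrite("pics/t7z.png",cv2.resize(p[210:310,280:440,::-1],None,fx=5,fy=5,interpolation=cv2.INTER_CUBIC))
E
```

```text
13.95 [527.0135334  337.54699825 252.51568181] [ 0.19166167  0.49119285 -0.08412746] [-0.00659168  0.04821337  0.03761318]
yaw y -55.2560770213592
```

View pics/t7z.png

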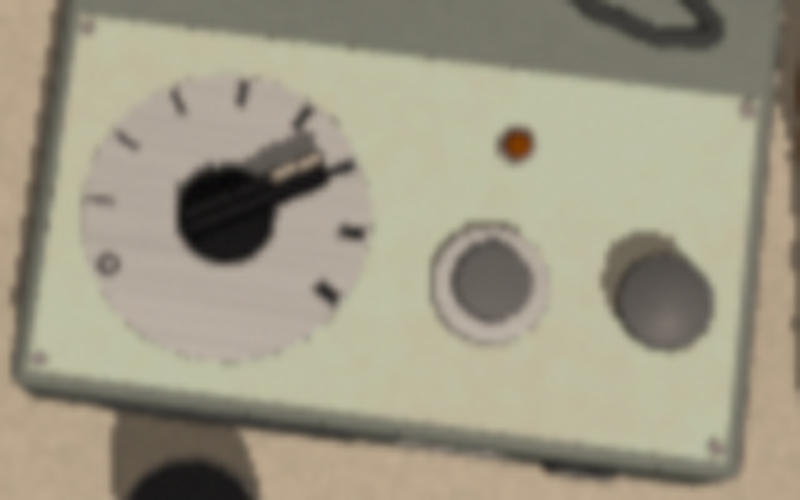

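View pics/t7.png

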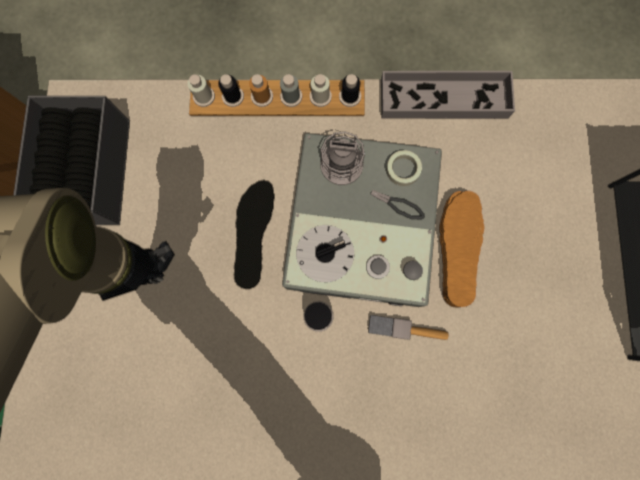

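View pics/s6.png

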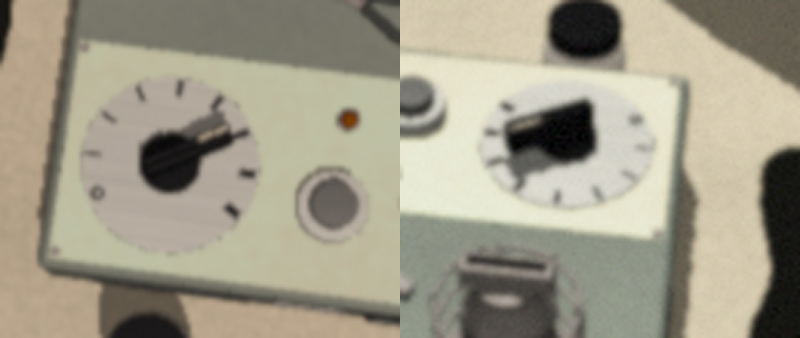

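```bash
python3 -c "
from bench import arm
print(arm.sign_off())"
```

```text
the job is handed in; nothing more can be done
None
```

The job is done and handed in at about 14 s, in the order asked.

- **Start button:** I pressed it with the closed fingertip. The tip bottomed at z = 101 mm, the full 6 mm of travel, against 12 to 21 N, so it was fully in. The next picture showed the button back out.
- **Selector:** Only after that did I push the pointer's anticlockwise side round, from notch 0 through six clicks. I stopped the tip about 12° short of mark 6, the same margin that had let the earlier clicks snap in. Then I backed off and lifted clear.

**Last checks:** With the arm well clear, the top picture shows the pointer in line with the sixth tick; the white line and the tick agree to within about 1°. The scene camera agrees. In that picture the sole, insoles, snips, tape, jar and brush look unmoved, and I never went near the stop button.

**One thing not confirmed:** The orange lamp looked the same before and after the press. It gave no sign either way that the blower is running, so that rests on the button's travel and force alone.

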